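# Level pier from beech wedges

### The job

Build a level bridge pier from the four beech wedges in the middle of the flat plywood board. Lay the two long wedges one on the other along the board's long side, the upper one turned end for end but not upside down (thick end over thin end, sides flush) so that the layer comes out flat; then lay the two short wedges on top, centred and crosswise to the long ones, paired in the same way so that the top is level again. Let go of everything, and do not shift or knock over any of the other toys, the straight bar among them.

Things in the scene. Friction and masses are not known exactly. Their poses are not given: they have to be found in the camera images.
- long_a: long plain beech wedge block, 160 mm long, 45 mm wide, 30 mm high at its thin end and 50 mm at its thick end (slope 1 in 8, 7.1 degrees), about 0.18 kg (may differ by 30 %), the same as long_b; loose, lying on its flat underside on the table. Origin: centre of the flat underside. x along its length towards the thick end, y across its width (vertical parallel sides 45 mm apart), z up out of the sloped face's side
- long_b: long plain beech wedge block, 160 mm long, 45 mm wide, 30 mm high at its thin end and 50 mm at its thick end (slope 1 in 8, 7.1 degrees), about 0.18 kg (may differ by 30 %), the same as long_a; loose, lying on its flat underside on the table. Origin: centre of the flat underside. x along its length towards the thick end, y across its width (vertical parallel sides 45 mm apart), z up out of the sloped face's side
- short_a: short plain beech wedge block, 120 mm long, 45 mm wide, 30 mm high at its thin end and 45 mm at its thick end (slope 1 in 8, 7.1 degrees), about 0.13 kg (may differ by 30 %), the same as short_b; loose, lying on its flat underside on the table. Origin: centre of the flat underside. x along its length towards the thick end, y across its width (vertical parallel sides 45 mm apart), z up out of the sloped face's side
- short_b: short plain beech wedge block, 120 mm long, 45 mm wide, 30 mm high at its thin end and 45 mm at its thick end (slope 1 in 8, 7.1 degrees), about 0.13 kg (may differ by 30 %), the same as short_a; loose, lying on its flat underside on the table. Origin: centre of the flat underside. x along its length towards the thick end, y across its width (vertical parallel sides 45 mm apart), z up out of the sloped face's side
- long_a_slope (a point): centre of the sloped upper face of long_a, 40 mm above the centre of its underside; z is the outward normal of the sloped face, x runs up the slope towards the thick end, y as the block's y
- long_b_slope (a point): centre of the sloped upper face of long_b, 40 mm above the centre of its underside; z is the outward normal of the sloped face, x runs up the slope towards the thick end, y as the block's y
- short_a_slope (a point): centre of the sloped upper face of short_a, 37.5 mm above the centre of its underside; z is the outward normal of the sloped face, x runs up the slope towards the thick end, y as the block's y
- short_b_slope (a point): centre of the sloped upper face of short_b, 37.5 mm above the centre of its underside; z is the outward normal of the sloped face, x runs up the slope towards the thick end, y as the block's y
- board: fixed flat plywood board on which the pier is built, 140 x 200 mm, 12 mm thick; origin at the centre of its underside on the table, y along its long side (200 mm), x along its short side, z up. Behind it along the far edge of the table (from 830 mm ahead of the robot on) and along the left and right edges (620 mm to either side) stand fixed racks of upright puzzle boards, up to 170 mm high
- board_top (a point): centre of the board's upper face, 12 mm above the table; axes as the board's
- bar: bystander: loose straight beech bar 120 x 45 x 37.5 mm without taper, not part of the pier; origin at the centre of its underside, x along its length, z up
- arch: bystander: loose darker wooden arch block 100 x 40 mm, 70 mm high; origin at the centre of its underside, x along its length
- tin: bystander: loose upright stainless steel tin with a twist cap, diameter 65 mm, 86 mm high; origin at the centre of its underside
- cups: bystander: loose tower of three orange stacking cups upside down, largest at the bottom, diameter 84 mm, 81 mm high; origin at the centre of its underside
- gear_toy: bystander: loose green plastic gear toy, base 110 (x) x 180 (y) mm, its gears to 46 mm high; at its +y end a free-spinning crank with an upright grip to 76 mm high; origin at the centre of its underside
- car: bystander: loose wooden toy car 100 mm long (x), 58 mm wide, 56 mm high; origin at the centre of its underside
Not all that is in view belongs to the job. Leave any black look-alike of the long_a alone.

How it is judged (in metres and radians):
On the way, in this order (a step that is already met when the one before it is completed fails the run):
1. the two long wedges lie on the board, thick end over thin end, their top level ((((distance between long_a and board_top below 0.025 m and angle between the x axis of long_a and the y axis of board, either way round below 0.2 rad and angle between long_a's own z axis and vertical below 0.03 rad) and (distance between long_b and long_a_slope below 0.02 m and angle between the x axis of long_b and the x axis of long_a, either way round below 0.15 rad and angle between long_b_slope's own z axis and vertical below 0.03 rad)) or ((distance between long_b and board_top below 0.025 m and angle between the x axis of long_b and the y axis of board, either way round below 0.2 rad and angle between long_b's own z axis and vertical below 0.03 rad) and (distance between long_a and long_b_slope below 0.02 m and angle between the x axis of long_a and the x axis of long_b, either way round below 0.15 rad and angle between long_a_slope's own z axis and vertical below 0.03 rad)))), for 0.2 s.
2. a short wedge lies flat and crosswise on the long pair (((distance between short_a and long_a_slope below 0.025 m and angle between the x axis of short_a and the x axis of long_a, either way round above 1.3708 rad and angle between short_a's own z axis and vertical below 0.03 rad) or (distance between short_a and long_b_slope below 0.025 m and angle between the x axis of short_a and the x axis of long_b, either way round above 1.3708 rad and angle between short_a's own z axis and vertical below 0.03 rad) or (distance between short_b and long_a_slope below 0.025 m and angle between the x axis of short_b and the x axis of long_a, either way round above 1.3708 rad and angle between short_b's own z axis and vertical below 0.03 rad) or (distance between short_b and long_b_slope below 0.025 m and angle between the x axis of short_b and the x axis of long_b, either way round above 1.3708 rad and angle between short_b's own z axis and vertical below 0.03 rad))), for 0.2 s.
At the end, for the whole second after the job is handed in: Lower pair: centred on the board within 25 mm, along its long side within 0.2 rad. Upper pair: centred on it within 25 mm, crosswise within 0.2 rad. In each pair the upper wedge is centred within 20 mm, parallel within 0.15 rad, end for end, its top level within 0.03 rad. All at rest ((((distance between long_a and board_top below 0.025 m and angle between the x axis of long_a and the y axis of board, either way round below 0.2 rad and angle between long_a's own z axis and vertical below 0.03 rad) and (distance between long_b and long_a_slope below 0.02 m and angle between the x axis of long_b and the x axis of long_a, either way round below 0.15 rad and angle between long_b_slope's own z axis and vertical below 0.03 rad)) or ((distance between long_b and board_top below 0.025 m and angle between the x axis of long_b and the y axis of board, either way round below 0.2 rad and angle between long_b's own z axis and vertical below 0.03 rad) and (distance between long_a and long_b_slope below 0.02 m and angle between the x axis of long_a and the x axis of long_b, either way round below 0.15 rad and angle between long_a_slope's own z axis and vertical below 0.03 rad))) and (((distance between short_a and long_a_slope below 0.025 m and angle between the x axis of short_a and the x axis of long_a, either way round above 1.3708 rad and angle between short_a's own z axis and vertical below 0.03 rad) and (distance between short_b and short_a_slope below 0.02 m and angle between the x axis of short_b and the x axis of short_a, either way round below 0.15 rad and angle between short_b_slope's own z axis and vertical below 0.03 rad)) or ((distance between short_a and long_b_slope below 0.025 m and angle between the x axis of short_a and the x axis of long_b, either way round above 1.3708 rad and angle between short_a's own z axis and vertical below 0.03 rad) and (distance between short_b and short_a_slope below 0.02 m and angle between the x axis of short_b and the x axis of short_a, either way round below 0.15 rad and angle between short_b_slope's own z axis and vertical below 0.03 rad)) or ((distance between short_b and long_a_slope below 0.025 m and angle between the x axis of short_b and the x axis of long_a, either way round above 1.3708 rad and angle between short_b's own z axis and vertical below 0.03 rad) and (distance between short_a and short_b_slope below 0.02 m and angle between the x axis of short_a and the x axis of short_b, either way round below 0.15 rad and angle between short_a_slope's own z axis and vertical below 0.03 rad)) or ((distance between short_b and long_b_slope below 0.025 m and angle between the x axis of short_b and the x axis of long_b, either way round above 1.3708 rad and angle between short_b's own z axis and vertical below 0.03 rad) and (distance between short_a and short_b_slope below 0.02 m and angle between the x axis of short_a and the x axis of short_b, either way round below 0.15 rad and angle between short_a_slope's own z axis and vertical below 0.03 rad))) and linear speed of each of long_a, long_b, short_a, short_b below 0.01 m/s); the robot touches nothing.
It fails at once if one of the other toys is shifted by more than 25 mm (distance of any of bar, arch, tin, cups, gear_toy, car from where it was at the start of the episode above 0.025 m).
It fails at once if one of the other toys is tipped over (angle between any of bar, arch, tin, cups, gear_toy, car's own z axis and vertical above 0.35 rad).
It also fails if it takes over 72 s, if anything falls off the work surface, if the arm or the gripper's body presses on something with over 40 N, if the wrist force passes 120 N, or if a joint passes its speed limit or range.

### The arm

A 6-joint arm with a two-finger parallel gripper is mounted at the origin on the work surface. World frame = base frame: x ahead of the robot, y to its left, z up, the work surface at z = 0. Lengths are in mm, angles in rad, forces in N, time in s.
With the tool pointing down it reaches from about 275 to 750 mm from the base axis. Payload 10.2 kg.
Tool frame: the origin (TCP) lies on the front face of the gripper's body, between the roots of the fingers; the fingertips stand 73 mm ahead of it and the grasp point (between the pads) lies 54 mm ahead of it; z points along the fingers, y is the line along which they close (so a half turn about z gives the same grasp; the last joint's range is limited). The gripper opens to 85 mm and grips with 20 to 120 N. Pads are 22 mm wide; open, the fingers measure 114 mm over their backs; the gripper's body (76 mm by 85 mm) begins 54 mm behind the grasp point. The pads swing forward as they close: fully open they stand 13 mm farther back than shut.
Start: joints at [-1.5, 0.313, 1.498, -0, 1.331, -0.223], TCP at [152.022, -502.515, 303.894] pointing down, gripper open.
Joint ranges: [-2.94, 2.94], [-0.97, 2.17], [0.19, 2.56], [-1.23, 4.37], [0.02, 3.11], [-2.88, 2.88]. Speed limits (rad/s): [2.39, 2.39, 3.01, 3.14, 3.14, 3.14].

### API

Orientations are given as a unit quaternion [w, x, y, z].
In Python, from rig import * gives the robot as it stands.
- The arm moves only by the tool step_arm, never from a script. Its argument "plan" is a list of rows, each an object with "offset": the shift along the tool's x, y, z in cm, a list of three; "rot": the turn, a rotation vector about the tool's x, y, z in degrees, a list of three; "gripper": the finger opening in cm, from 0 to 8.54. In form: [{"offset": [x, y, z], "rot": [wx, wy, wz], "gripper": gripper}, ...]. A call has 1 to 12 rows; each row is the pose to reach, as a shift and turn from the pose commanded when the call began, along the tool's axes at that moment; what a row does not reach only later rows make up. A row lasts 1/10 s, in which the tool goes at most 50 mm and 8.59 degrees, less where a joint would pass 70% of its speed; a pose out of reach is approached as far as the arm can. A call with a gripper value outside its range is refused whole. The fingers move at their own pace and stop on an object; "squeeze" is the grip in N (left out, the last holds). Time passes only in rows, so rows that repeat a pose let the fingers close. It gives the time, the measured TCP pose, the force, the opening and the grip force at its end, in the units of the state.
- sense(): the state, without advancing time (a new reading comes with each control period).
- capture(name): name is "scene" or "top"; returns a dict with "color" (420x560x3 uint8, red, green, blue), "depth" (420x560 float32, mm along the optical axis (not along the pixel's ray), 0 where there is no reading), "vertical_fov" (degrees; the focal length in pixels is half the picture's height over the tangent of half this angle, whatever the lens; pixels are square), "cx", "cy" (the principal point, pixels), "k1" (the pictures are not rectified: a ray, as slopes to the right and down, at radius r is drawn at 1 + k1 r^2 times it, then the intrinsics apply), "rvec" (rotation vector, rad) and "tvec" (3), from world to camera coordinates, as OpenCV has them. Camera axes: x right, y down, z forward; pixel columns grow to the right and rows downward; lengths in mm; the calibration is good to about 2 mm. A picture is of the moment at which its call begins.
- finish_job(): hands the job in; it is judged then, once.
The state is a dict: "time_s": time; "joints": joint angles; "dq": joint speeds; "tau": joint torques, N m; "eef_pos": TCP position; "ee_rot": TCP orientation; "force": force on the tool from outside, world axes, zero at the start; "wrist_torque": the same for the moment, N m; "grip_width": opening from 0.0 (shut) to 1.0 (fully open); "grip_force": force on a finger pad.
Only numpy, scipy, OpenCV 4.12 (cv2) and the standard library are available. Lean on these libraries where they do the work, as an engineer would, in place of code of your own. Each camera call takes 0.05 s, during which the arm holds its last target. There are 200 camera calls.

## Working session

There is one attempt and no reset: what is moved stays moved. The work goes in short steps, Python scripts to look and compute and a tool call to move; the robot and the scene stay as the last step left them, time stands still between calls to the robot, and variables do not carry over. Pictures are saved under pics/ and viewed, at most 10 in all, crops included, and the job is handed in when it is done.

Besides the shell and the picture viewer there is one more tool, called after "Emit:" by a JSON object that holds its "op" and its "data". step_arm: Moves the arm, as the interface text tells. Its arguments: {"type":"object","properties":{"plan":{"type":"array"},"squeeze":{"type":"number"}},"required":["plan"]}

```bash
mkdir -p pics; cat > h.py <<'E'
from rig import *
import numpy as np, cv2
def cam(n):
    c=capture(n); H,W=c['depth'].shape
    f=H/2/np.tan(np.radians(c['vertical_fov'])/2)
    K=np.array([[f,0,c['cx']],[0,f,c['cy']],[0,0,1.]]); R=cv2.Rodrigues(np.array(c['rvec'],float))[0]; t=np.array(c['tvec'],float)
    uv=np.stack(np.meshgrid(np.arange(W),np.arange(H)),-1).reshape(-1,1,2).astype(float)
    n_=cv2.undistortPoints(uv,K,np.array([c['k1'],0,0,0,0.])).reshape(H,W,2)
    d=c['depth'].astype(float)[...,None]
    P=(np.concatenate([n_*d,d],-1)-t)@R   # world xyz per pixel
    P[c['depth']==0]=np.nan
    return c['color'],P,-R.T@t
E
python3 - <<'E'
from h import *
for n in('scene','top'):
    c,P,C=cam(n); cv2.imwrite(f'pics/{n}0.png',cv2.cvtColor(c,cv2.COLOR_RGB2BGR)); np.savez(f'{n}0.npz',c=c,P=P); print(n,C,np.isnan(P[...,2]).mean())
print(sense())
E
```

```text
scene [1086.77951306  864.62994996 1302.78446757] 0.003932823129251701
top [ 462.44531029   65.6538064  1319.06790657] 0.0039115646258503405
{'time_s': 0.1, 'joints': array([-1.50043492e+00,  3.13376148e-01,  1.49834044e+00, -1.21120127e-05,
        1.33100082e+00, -2.23419560e-01]), 'dq': array([-8.98605673e-05, -2.55867540e-03, -3.71293458e-03,  3.89993918e-04,
        1.04507938e-03,  1.65651813e-03]), 'tau': array([ 2.42535978e-03, -4.12902904e+01, -2.60145378e+01, -2.16975850e-04,
        3.00661573e-03,  2.14258648e-05]), 'eef_pos': array([ 151.99202686, -502.36708504,  303.40919922]), 'ee_rot': array([-5.61177117e-04,  9.89230610e-01,  1.46364217e-01,  3.71312250e-05]), 'force': array([ 1.14468678, -0.45432017,  0.25839762]), 'wrist_torque': array([0.01659494, 0.03424776, 0.01715587]), 'grip_force': 0.0, 'grip_width': 0.9968633384000328}
```

View pics/top0.png

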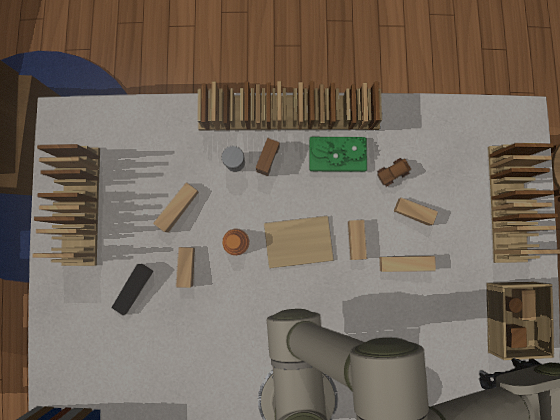

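View pics/scene0.png

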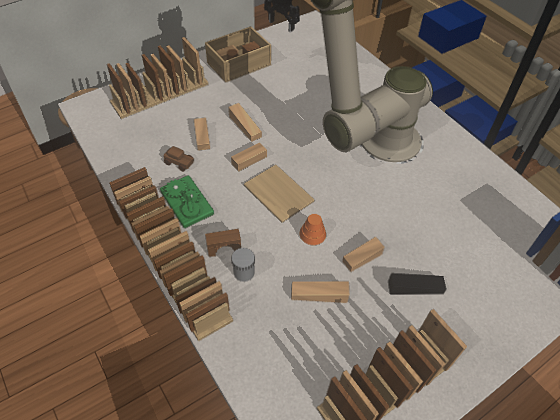

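The top view shows five beech blocks, at px (176,207), (185,267), (357,240), (416,210) and (408,264), and the board at (299,242). The cups (235,241) are close to the board. I'll measure each block from depth.

```bash
cat > m.py <<'E'
from h import *
def block(c,P,u,v,zmin=22,rad=110,show=''):
    p0=P[v,u]; Z=P[...,2]
    m=((Z>zmin)&(Z<200)&(np.hypot(P[...,0]-p0[0],P[...,1]-p0[1])<rad)).astype(np.uint8)
    n,l=cv2.connectedComponents(m,connectivity=4); q=P[l==l[v,u]]
    A=np.c_[q[:,:2]-q[:,:2].mean(0),np.ones(len(q))]; w=np.ones(len(q),bool)
    for i in range(20):
        s=np.linalg.lstsq(A[w],q[w,2],rcond=None)[0]; r=q[:,2]-A@s; w=abs(r)<max(2.5,8-i)
    q=q[w]; (cx,cy),(a,b),ang=cv2.minAreaRect(q[:,:2].astype(np.float32))
    if a<b: a,b,ang=b,a,ang+90
    th=np.radians(ang); d=np.array([np.cos(th),np.sin(th)])
    sl=s[:2]@d
    if sl<0: th+=np.pi; sl=-sl
    th=(th+np.pi)%(2*np.pi)-np.pi
    zc=np.median(q[:,2]); print(show,u,v,'c %.1f %.1f L%.1f W%.1f yaw(thick) %.1fdeg slope %.3f cross %.3f z %.1f..%.1f med %.1f n%d res %.2f'%(cx,cy,a,b,np.degrees(th),sl,s[:2]@np.array([-d[1],d[0]]),*np.percentile(q[:,2],[2,98]),zc,len(q),np.std(r[w])))
    return cx,cy,th
E
python3 - <<'E'
from m import *
T=np.load('top0.npz');S=np.load('scene0.npz')
for u,v in((176,207),(185,267),(357,240),(416,210),(408,264)): block(T['c'],T['P'],u,v)
for u,v in((321,290),(363,252),(250,156),(202,132),(244,120)): block(S['c'],S['P'],u,v,show='S')
for N,D,uv in(('T',T,(299,242)),('S',S,(279,192))): block(D['c'],D['P'],*uv,zmin=7,rad=140,show=N)
for uv in((235,241),(233,158),(268,156),(337,155),(394,172)): print(uv,T['P'][uv[1],uv[0]].round())
E
```

```text
176 207 c 590.7 367.6 L158.6 W46.5 yaw(thick) 143.8deg slope 0.125 cross 0.001 z 29.5..50.4 med 39.6 n495 res 1.32
 185 267 c 407.5 338.1 L119.5 W45.8 yaw(thick) 179.3deg slope 0.131 cross 0.028 z 28.0..45.2 med 37.1 n377 res 1.36
 357 240 c 487.0 -185.4 L118.8 W43.0 yaw(thick) 3.7deg slope 0.001 cross -0.017 z 35.2..40.0 med 37.8 n359 res 1.36
 416 210 c 572.9 -369.5 L121.0 W46.8 yaw(thick) -112.3deg slope 0.120 cross -0.018 z 30.1..45.5 med 38.2 n387 res 1.36
 408 264 c 412.0 -338.0 L160.9 W45.3 yaw(thick) -90.5deg slope 0.130 cross -0.001 z 29.7..51.1 med 40.5 n517 res 1.31
S 321 290 c 591.0 371.7 L158.9 W47.6 yaw(thick) 144.2deg slope 0.131 cross -0.055 z 29.8..51.8 med 40.1 n525 res 1.41
S 363 252 c 408.6 342.5 L121.2 W46.9 yaw(thick) 177.8deg slope 0.119 cross -0.005 z 30.2..45.8 med 37.5 n349 res 1.37
S 250 156 c 489.5 -182.3 L122.5 W50.4 yaw(thick) 4.4deg slope 0.013 cross 0.026 z 35.3..40.5 med 37.9 n208 res 1.40
S 202 132 c 576.7 -365.7 L128.5 W44.0 yaw(thick) -112.5deg slope 0.132 cross 0.097 z 27.7..45.2 med 37.2 n170 res 1.37
S 244 120 c 415.1 -334.9 L166.4 W47.9 yaw(thick) -89.6deg slope 0.127 cross 0.012 z 30.3..50.7 med 40.4 n240 res 1.39
T 299 242 c 482.9 -7.6 L199.6 W139.9 yaw(thick) 96.2deg slope 0.002 cross 0.002 z 10.0..14.7 med 12.4 n1958 res 1.34
S 279 192 c 484.4 -3.2 L202.5 W141.9 yaw(thick) -83.7deg slope 0.000 cross -0.002 z 9.9..14.7 med 12.4 n1180 res 1.38
(235, 241) [484. 181.  81.]
(233, 158) [728. 187.  88.]
(268, 156) [737.  84.  69.]
(337, 155) [ 746. -128.   39.]
(394, 172) [ 690. -299.   54.]
```

```bash
cat > rel.py <<'E'
import sys
from rig import *
import numpy as np
from scipy.spatial.transform import Rotation as Ro
# args: x,y,z,yaw[,tilt about tool y] ; z = TCP height; pivot-free
s=sense(); q=s['ee_rot']; R0=Ro.from_quat([q[1],q[2],q[3],q[0]]); p0=s['eef_pos']
print('t %.1f pos %s yaw %.1f tilt-z %s F %s grip %.2f w %.1fmm'%(s['time_s'],p0.round(1),np.degrees(np.arctan2(*R0.apply([1,0,0])[[1,0]])),R0.apply([0,0,1]).round(3),s['force'].round(1),s['grip_force'],s['grip_width']*85.4))
for a in sys.argv[1:]:
    v=[float(i) for i in a.split(',')]
    R=Ro.from_euler('Z',v[3],degrees=True)*Ro.from_rotvec([np.pi,0,0])*Ro.from_rotvec([0,np.radians(v[4]) if len(v)>4 else 0,0])
    print(a,'offset cm',(R0.inv().apply(np.array(v[:3])-p0)/10).round(2),'rot',np.degrees((R0.inv()*R).as_rotvec()).round(1))
E
python3 rel.py 413.5,-336.5,230,89.8 413.5,-336.5,74,89.8
```

```text
t 0.1 pos [ 152.  -502.4  303.4] yaw 16.8 tilt-z [-0.     0.001 -1.   ] F [ 1.1 -0.5  0.3] grip 0.00 w 85.1mm
413.5,-336.5,230,89.8 offset cm [29.83 -8.3   7.36] rot [ -0.   -0.1 -73. ]
413.5,-336.5,74,89.8 offset cm [29.83 -8.28 22.96] rot [ -0.   -0.1 -73. ]
```

Emit:
{"op": "step_arm", "data": {"plan": [{"offset":[29.8,-8.3,7.4],"rot":[0,0,-73],"gripper":8.5},{"offset":[29.8,-8.3,7.4],"rot":[0,0,-73],"gripper":8.5},{"offset":[29.8,-8.3,7.4],"rot":[0,0,-73],"gripper":8.5},{"offset":[29.8,-8.3,7.4],"rot":[0,0,-73],"gripper":8.5},{"offset":[29.8,-8.3,7.4],"rot":[0,0,-73],"gripper":8.5},{"offset":[29.8,-8.3,7.4],"rot":[0,0,-73],"gripper":8.5},{"offset":[29.8,-8.3,7.4],"rot":[0,0,-73],"gripper":8.5},{"offset":[29.8,-8.3,7.4],"rot":[0,0,-73],"gripper":8.5},{"offset":[29.8,-8.3,7.4],"rot":[0,0,-73],"gripper":8.5},{"offset":[29.8,-8.3,7.4],"rot":[0,0,-73],"gripper":8.5},{"offset":[29.8,-8.3,7.4],"rot":[0,0,-73],"gripper":8.5}]}}

```text
time_s: 1.2
eef_pos: [413.1, -336.8, 229.7]
ee_rot: [-0.0, 0.709, 0.705, 0.0]
force: [0.4, 0.7, 0.3]
grip_width: 0.996
grip_force: 0.0
```

```bash
python3 rel.py 413.5,-336.5,74,89.8
```

```text
t 1.2 pos [ 413.1 -336.8  229.7] yaw 89.7 tilt-z [-0.  0. -1.] F [0.4 0.7 0.3] grip 0.00 w 85.0mm
413.5,-336.5,74,89.8 offset cm [ 0.02  0.04 15.57] rot [-0.  -0.  -0.1]
```

Emit:
{"op": "step_arm", "data": {"plan": [{"offset":[0,0,4],"rot":[0,0,0],"gripper":8.5},{"offset":[0,0,8],"rot":[0,0,0],"gripper":8.5},{"offset":[0,0,12],"rot":[0,0,0],"gripper":8.5},{"offset":[0,0,14.5],"rot":[0,0,0],"gripper":8.5},{"offset":[0,0,15.6],"rot":[0,0,0],"gripper":8.5},{"offset":[0,0,15.6],"rot":[0,0,0],"gripper":3.5},{"offset":[0,0,15.6],"rot":[0,0,0],"gripper":3.5},{"offset":[0,0,15.6],"rot":[0,0,0],"gripper":3.5},{"offset":[0,0,15.6],"rot":[0,0,0],"gripper":3.5},{"offset":[0,0,15.6],"rot":[0,0,0],"gripper":3.5},{"offset":[0,0,15.6],"rot":[0,0,0],"gripper":3.5},{"offset":[0,0,15.6],"rot":[0,0,0],"gripper":3.5}], "squeeze": 40}}

```text
time_s: 2.4
eef_pos: [413.8, -337.5, 75.6]
ee_rot: [0.002, 0.708, 0.706, -0.0]
force: [-0.9, 0.7, 8.1]
grip_width: 0.524
grip_force: 41.9
```

```bash
python3 rel.py 413.5,-336.5,180,89.8 483.6,-5.4,180,96.2 483.6,-5.4,89,96.2
```

```text
t 2.4 pos [ 413.8 -337.5   75.6] yaw 89.8 tilt-z [ 0.002 -0.003 -1.   ] F [-0.9  0.7  8.1] grip 41.93 w 44.7mm
413.5,-336.5,180,89.8 offset cm [ 7.000e-02 -1.000e-02 -1.044e+01] rot [0.1 0.2 0. ]
483.6,-5.4,180,96.2 offset cm [ 33.2    6.9  -10.52] rot [ 0.1  0.2 -6.4]
483.6,-5.4,89,96.2 offset cm [33.22  6.88 -1.42] rot [ 0.1  0.2 -6.4]
```

Emit:
{"op": "step_arm", "data": {"plan": [{"offset":[0,0,-4],"rot":[0,0,0],"gripper":3.5},{"offset":[0,0,-8],"rot":[0,0,0],"gripper":3.5},{"offset":[0,0,-10.5],"rot":[0,0,0],"gripper":3.5},{"offset":[33.2,6.9,-10.5],"rot":[0,0,-6.4],"gripper":3.5},{"offset":[33.2,6.9,-10.5],"rot":[0,0,-6.4],"gripper":3.5},{"offset":[33.2,6.9,-10.5],"rot":[0,0,-6.4],"gripper":3.5},{"offset":[33.2,6.9,-10.5],"rot":[0,0,-6.4],"gripper":3.5},{"offset":[33.2,6.9,-10.5],"rot":[0,0,-6.4],"gripper":3.5},{"offset":[33.2,6.9,-10.5],"rot":[0,0,-6.4],"gripper":3.5},{"offset":[33.2,6.9,-10.5],"rot":[0,0,-6.4],"gripper":3.5},{"offset":[33.2,6.9,-10.5],"rot":[0,0,-6.4],"gripper":3.5},{"offset":[33.2,6.9,-10.5],"rot":[0,0,-6.4],"gripper":3.5}]}}

```text
time_s: 3.6
eef_pos: [483.1, -4.4, 179.2]
ee_rot: [0.0, 0.667, 0.745, 0.0]
force: [-0.3, -0.4, -1.4]
grip_width: 0.524
grip_force: 42.2
```

```bash
python3 rel.py 483.6,-5.4,88.5,96.2
```

```text
t 3.6 pos [483.1  -4.4 179.2] yaw 96.3 tilt-z [ 0. -0. -1.] F [-0.3 -0.4 -1.4] grip 42.25 w 44.7mm
483.6,-5.4,88.5,96.2 offset cm [-0.1   0.03  9.07] rot [0.  0.  0.1]
```

Emit:
{"op": "step_arm", "data": {"plan": [{"offset":[-0.1,0,4],"rot":[0,0,0],"gripper":3.5},{"offset":[-0.1,0,7],"rot":[0,0,0],"gripper":3.5},{"offset":[-0.1,0,8.5],"rot":[0,0,0],"gripper":3.5},{"offset":[-0.1,0,9.0],"rot":[0,0,0],"gripper":3.5},{"offset":[-0.1,0,9.1],"rot":[0,0,0],"gripper":3.5},{"offset":[-0.1,0,9.1],"rot":[0,0,0],"gripper":3.5}]}}

```text
time_s: 4.2
eef_pos: [483.6, -6.7, 88.6]
ee_rot: [0.001, 0.668, 0.744, 0.0]
force: [0.6, -0.2, -0.9]
grip_width: 0.525
grip_force: 42.3
```

Emit:
{"op": "step_arm", "data": {"plan": [{"offset":[0,0,0],"rot":[0,0,0],"gripper":6.5},{"offset":[0,0,0],"rot":[0,0,0],"gripper":6.5},{"offset":[0,0,0],"rot":[0,0,0],"gripper":6.5},{"offset":[0,0,0],"rot":[0,0,0],"gripper":6.5},{"offset":[0,0,-4],"rot":[0,0,0],"gripper":6.5},{"offset":[0,0,-8],"rot":[0,0,0],"gripper":6.5},{"offset":[0,0,-13],"rot":[0,0,0],"gripper":8.5},{"offset":[0,0,-16],"rot":[0,0,0],"gripper":8.5},{"offset":[0,0,-16],"rot":[0,0,0],"gripper":8.5}]}}

```text
time_s: 5.1
eef_pos: [484.5, -6.2, 252.0]
ee_rot: [0.004, 0.668, 0.745, 0.002]
force: [-0.0, -0.3, -1.0]
grip_width: 0.994
grip_force: 0.0
```

```bash
python3 rel.py 591,369.5,230,144 591,369.5,84,144
```

```text
t 5.1 pos [484.5  -6.2 252. ] yaw 96.2 tilt-z [ 0.008 -0.002 -1.   ] F [-0.  -0.3 -1. ] grip 0.00 w 84.9mm
591,369.5,230,144 offset cm [36.19 14.66  2.21] rot [  0.3   0.3 -47.8]
591,369.5,84,144 offset cm [36.23 14.55 16.81] rot [  0.3   0.3 -47.8]
```

Emit:
{"op": "step_arm", "data": {"plan": [{"offset":[36.2,14.6,1.8],"rot":[0,0,-47.8],"gripper":8.5},{"offset":[36.2,14.6,1.8],"rot":[0,0,-47.8],"gripper":8.5},{"offset":[36.2,14.6,1.8],"rot":[0,0,-47.8],"gripper":8.5},{"offset":[36.2,14.6,1.8],"rot":[0,0,-47.8],"gripper":8.5},{"offset":[36.2,14.6,1.8],"rot":[0,0,-47.8],"gripper":8.5},{"offset":[36.2,14.6,1.8],"rot":[0,0,-47.8],"gripper":8.5},{"offset":[36.2,14.6,1.8],"rot":[0,0,-47.8],"gripper":8.5},{"offset":[36.2,14.6,1.8],"rot":[0,0,-47.8],"gripper":8.5},{"offset":[36.2,14.6,1.8],"rot":[0,0,-47.8],"gripper":8.5},{"offset":[36.2,14.6,1.8],"rot":[0,0,-47.8],"gripper":8.5},{"offset":[36.2,14.6,1.8],"rot":[0,0,-47.8],"gripper":8.5},{"offset":[36.2,14.6,1.8],"rot":[0,0,-47.8],"gripper":8.5}]}}

```text
time_s: 6.3
eef_pos: [589.3, 368.6, 230.2]
ee_rot: [0.0, 0.309, 0.951, -0.0]
force: [0.8, -0.3, -0.6]
grip_width: 0.993
grip_force: 0.0
```

```bash
python3 rel.py 591,369.5,82,144; python3 - <<'E'
from m import *
c,P,C=cam('scene'); cv2.imwrite('pics/s1.png',cv2.cvtColor(c,cv2.COLOR_RGB2BGR))
block(c,P,279,180,zmin=25,show='S')
E
```

```text
t 6.3 pos [589.3 368.6 230.2] yaw 144.0 tilt-z [ 0. -0. -1.] F [ 0.8 -0.3 -0.6] grip 0.00 w 84.8mm
591,369.5,82,144 offset cm [-0.09  0.17 14.82] rot [-0.  0. -0.]
S 279 180 c 484.3 -3.3 L162.3 W47.0 yaw(thick) -83.0deg slope 0.134 cross 0.020 z 40.3..63.2 med 51.6 n344 res 1.39
```

View pics/s1.png

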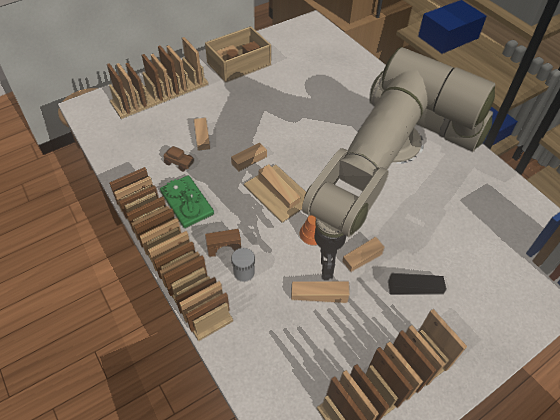

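Lower long wedge lies at px (277,190), centred on the board and with its thick end to the right side (−83°); gripper hovers over the second long wedge at (321,290).

Emit:
{"op": "step_arm", "data": {"plan": [{"offset":[-0.1,0.2,4],"rot":[0,0,0],"gripper":8.5},{"offset":[-0.1,0.2,8],"rot":[0,0,0],"gripper":8.5},{"offset":[-0.1,0.2,12],"rot":[0,0,0],"gripper":8.5},{"offset":[-0.1,0.2,14],"rot":[0,0,0],"gripper":8.5},{"offset":[-0.1,0.2,14.8],"rot":[0,0,0],"gripper":8.5},{"offset":[-0.1,0.2,14.8],"rot":[0,0,0],"gripper":3.5},{"offset":[-0.1,0.2,14.8],"rot":[0,0,0],"gripper":3.5},{"offset":[-0.1,0.2,14.8],"rot":[0,0,0],"gripper":3.5},{"offset":[-0.1,0.2,14.8],"rot":[0,0,0],"gripper":3.5},{"offset":[-0.1,0.2,14.8],"rot":[0,0,0],"gripper":3.5},{"offset":[-0.1,0.2,14.8],"rot":[0,0,0],"gripper":3.5}], "squeeze": 50}}

```text
time_s: 7.45
eef_pos: [591.9, 371.0, 84.0]
ee_rot: [0.001, 0.309, 0.951, 0.001]
force: [-0.2, -0.6, 7.7]
grip_width: 0.522
grip_force: 53.2
```

```bash
python3 rel.py 591,369.5,240,144 483.6,-5.4,240,96.2
```

```text
t 7.5 pos [591.9 371.   84. ] yaw 144.0 tilt-z [ 0.003  0.001 -1.   ] F [-0.2 -0.6  7.7] grip 53.20 w 44.5mm
591,369.5,240,144 offset cm [ -0.05  -0.13 -15.6 ] rot [0.2 0.1 0. ]
483.6,-5.4,240,96.2 offset cm [-13.38 -36.78 -15.68] rot [ 0.2  0.  47.8]
```

```bash
python3 rel.py 482.5,5,200,96.2,-7.1
```

```text
t 7.5 pos [591.9 371.   84. ] yaw 144.0 tilt-z [ 0.003  0.001 -1.   ] F [-0.2 -0.6  7.7] grip 53.20 w 44.5mm
482.5,5,200,96.2,-7.1 offset cm [-12.67 -36.02 -11.68] rot [ 3.2 -6.6 47.8]
```

Emit:
{"op": "step_arm", "data": {"plan": [{"offset":[0,0,-4],"rot":[0,0,0],"gripper":3.5},{"offset":[0,0,-8],"rot":[0,0,0],"gripper":3.5},{"offset":[0,0,-12],"rot":[0,0,0],"gripper":3.5},{"offset":[-13.4,-36.8,-12],"rot":[0,0,47.8],"gripper":3.5},{"offset":[-13.4,-36.8,-12],"rot":[0,0,47.8],"gripper":3.5},{"offset":[-13.4,-36.8,-12],"rot":[0,0,47.8],"gripper":3.5},{"offset":[-13.4,-36.8,-12],"rot":[0,0,47.8],"gripper":3.5},{"offset":[-13.4,-36.8,-12],"rot":[0,0,47.8],"gripper":3.5},{"offset":[-13.4,-36.8,-12],"rot":[0,0,47.8],"gripper":3.5},{"offset":[-13.4,-36.8,-12],"rot":[0,0,47.8],"gripper":3.5},{"offset":[-13.4,-36.8,-12],"rot":[0,0,47.8],"gripper":3.5},{"offset":[-13.4,-36.8,-12],"rot":[0,0,47.8],"gripper":3.5}]}}

```text
time_s: 8.65
eef_pos: [482.6, -9.4, 202.5]
ee_rot: [0.001, 0.669, 0.743, -0.0]
force: [0.4, -0.2, -1.0]
grip_width: 0.517
grip_force: 52.3
```

```bash
python3 rel.py 482.5,5,190,96.2,-7.1  482.5,5,136,96.2,-7.1; python3 - <<'E'
from m import *
c,P,C=cam('scene'); cv2.imwrite('pics/s2.png',cv2.cvtColor(c[100:300,180:400],cv2.COLOR_RGB2BGR))
E
```

```text
t 8.7 pos [482.6  -9.4 202.5] yaw 96.0 tilt-z [ 0.001 -0.001 -1.   ] F [ 0.4 -0.2 -1. ] grip 52.25 w 44.1mm
482.5,5,190,96.2,-7.1 offset cm [1.44 0.14 1.25] rot [ 0.  -7.  -0.3]
482.5,5,136,96.2,-7.1 offset cm [1.44 0.14 6.65] rot [ 0.  -7.  -0.3]
```

View pics/s2.png

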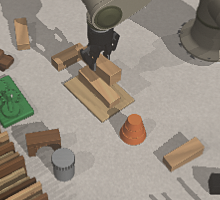

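The held wedge (crop px 105,72) is over the lower one, thick end toward the cups. I'll tilt it and lower it.

Emit:
{"op": "step_arm", "data": {"plan": [{"offset":[1.4,0.1,1.2],"rot":[0,-7.1,-0.3],"gripper":3.5},{"offset":[1.4,0.1,1.2],"rot":[0,-7.1,-0.3],"gripper":3.5},{"offset":[1.4,0.1,3.5],"rot":[0,-7.1,-0.3],"gripper":3.5},{"offset":[1.4,0.1,5.2],"rot":[0,-7.1,-0.3],"gripper":3.5},{"offset":[1.4,0.1,6.2],"rot":[0,-7.1,-0.3],"gripper":3.5},{"offset":[1.4,0.1,6.5],"rot":[0,-7.1,-0.3],"gripper":3.5},{"offset":[1.4,0.1,6.5],"rot":[0,-7.1,-0.3],"gripper":3.5},{"offset":[1.4,0.1,6.5],"rot":[0,-7.1,-0.3],"gripper":3.5}]}}

```text
time_s: 9.5
eef_pos: [483.3, 8.3, 137.6]
ee_rot: [0.047, 0.664, 0.745, -0.041]
force: [0.8, -0.8, -1.6]
grip_width: 0.52
grip_force: 52.4
```

```bash
python3 rel.py 482.5,5,136,96.2,-7.1; python3 - <<'E'
from m import *
c,P,C=cam('scene'); block(c,P,277,178,zmin=60,show='S');cv2.imwrite('pics/s3.png',cv2.resize(cv2.cvtColor(c[130:250,210:370],cv2.COLOR_RGB2BGR),None,fx=4,fy=4))
E
```

```text
t 9.5 pos [483.3   8.3 137.6] yaw 96.5 tilt-z [ 0.015 -0.123 -0.992] F [ 0.8 -0.8 -1.6] grip 52.35 w 44.4mm
482.5,5,136,96.2,-7.1 offset cm [-0.29 -0.12  0.2 ] rot [0.1 0.  0.3]
S 277 178 c 492.6 42.6 L91.1 W86.7 yaw(thick) 3.8deg slope 0.341 cross -0.184 z 86.8..124.4 med 95.8 n102 res 1.35
```

View pics/s3.png

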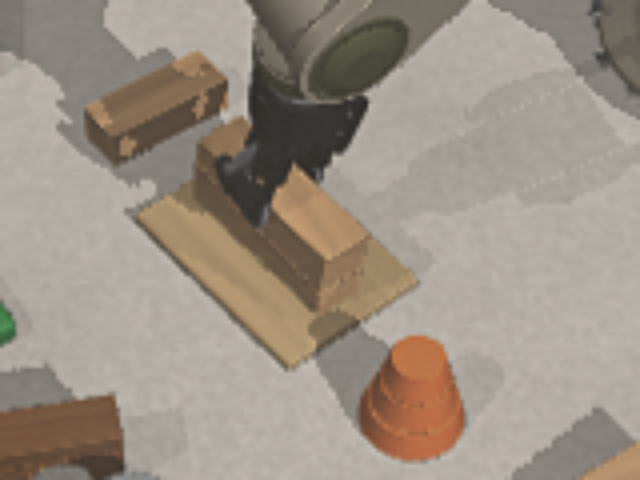

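The upper wedge sits flush over the lower one at crop (300,230). I'll make a small correction along it, then release.

Emit:
{"op": "step_arm", "data": {"plan": [{"offset":[-0.3,-0.1,0],"rot":[0,0,0.3],"gripper":3.5},{"offset":[-0.3,-0.1,0.2],"rot":[0,0,0.3],"gripper":3.5},{"offset":[-0.3,-0.1,0.2],"rot":[0,0,0.3],"gripper":3.5},{"offset":[-0.3,-0.1,0.2],"rot":[0,0,0.3],"gripper":3.5}]}}

```text
time_s: 9.95
eef_pos: [482.3, 4.9, 135.4]
ee_rot: [0.046, 0.666, 0.743, -0.041]
force: [-0.6, -0.8, -1.1]
grip_width: 0.52
grip_force: 52.4
```

```bash
python3 rel.py 482.5,5,136,96.2,-7.1
```

```text
t 9.9 pos [482.3   4.9 135.4] yaw 96.2 tilt-z [ 0.014 -0.123 -0.992] F [-0.6 -0.8 -1.1] grip 52.40 w 44.4mm
482.5,5,136,96.2,-7.1 offset cm [ 0.    0.02 -0.07] rot [0. 0. 0.]
```

Emit:
{"op": "step_arm", "data": {"plan": [{"offset":[0,0,0.1],"rot":[0,0,0],"gripper":3.5},{"offset":[0,0,0.1],"rot":[0,0,0],"gripper":3.5},{"offset":[0,0,0.1],"rot":[0,0,0],"gripper":6.5},{"offset":[0,0,0.1],"rot":[0,0,0],"gripper":6.5},{"offset":[0,0,0.1],"rot":[0,0,0],"gripper":6.5},{"offset":[0,0,0.1],"rot":[0,0,0],"gripper":6.5},{"offset":[0,0,-2],"rot":[0,0,0],"gripper":6.5},{"offset":[0,0,-5],"rot":[0,0,0],"gripper":6.5},{"offset":[0,0,-9],"rot":[0,0,0],"gripper":7.5},{"offset":[0,0,-13],"rot":[0,0,0],"gripper":8.5},{"offset":[0,0,-14],"rot":[0,0,0],"gripper":8.5},{"offset":[0,0,-14],"rot":[0,0,0],"gripper":8.5}]}}

```text
time_s: 11.15
eef_pos: [480.7, 22.2, 275.3]
ee_rot: [0.047, 0.666, 0.743, -0.04]
force: [-0.1, 0.1, -0.2]
grip_width: 0.993
grip_force: 0.0
```

```bash
python3 rel.py 408,340.3,240,179 408,340.3,84,179
```

```text
t 11.2 pos [480.7  22.2 275.3] yaw 96.2 tilt-z [ 0.017 -0.123 -0.992] F [-0.1  0.1 -0.2] grip 0.00 w 84.8mm
408,340.3,240,179 offset cm [32.6  -3.77 -0.54] rot [ -5.    6.  -82.6]
408,340.3,84,179 offset cm [34.54 -3.82 14.94] rot [ -5.    6.  -82.6]
```

Emit:
{"op": "step_arm", "data": {"plan": [{"offset":[32.6,-3.8,-0.5],"rot":[-5,6,-82.6],"gripper":8.5},{"offset":[32.6,-3.8,-0.5],"rot":[-5,6,-82.6],"gripper":8.5},{"offset":[32.6,-3.8,-0.5],"rot":[-5,6,-82.6],"gripper":8.5},{"offset":[32.6,-3.8,-0.5],"rot":[-5,6,-82.6],"gripper":8.5},{"offset":[32.6,-3.8,-0.5],"rot":[-5,6,-82.6],"gripper":8.5},{"offset":[32.6,-3.8,-0.5],"rot":[-5,6,-82.6],"gripper":8.5},{"offset":[32.6,-3.8,-0.5],"rot":[-5,6,-82.6],"gripper":8.5},{"offset":[32.6,-3.8,-0.5],"rot":[-5,6,-82.6],"gripper":8.5},{"offset":[32.6,-3.8,-0.5],"rot":[-5,6,-82.6],"gripper":8.5},{"offset":[32.6,-3.8,-0.5],"rot":[-5,6,-82.6],"gripper":8.5},{"offset":[32.6,-3.8,-0.5],"rot":[-5,6,-82.6],"gripper":8.5},{"offset":[32.6,-3.8,-0.5],"rot":[-5,6,-82.6],"gripper":8.5}]}}

```text
time_s: 12.35
eef_pos: [407.2, 339.9, 237.6]
ee_rot: [-0.002, 0.011, 1.0, -0.0]
force: [-0.3, -0.0, 1.0]
grip_width: 1.0
grip_force: 0.0
```

```bash
python3 rel.py 408,340.3,84,179; python3 - <<'E'
from m import *
for n in('scene','top'):
    c,P,C=cam(n); m=(abs(P[...,0]-484)<40)&(abs(P[...,1]+5)<60)&(P[...,2]>80)&(P[...,2]<105); v,u=np.argwhere(m)[m.sum()//2]
    block(c,P,u,v,zmin=70,show=n)
E
```

```text
t 12.3 pos [407.2 339.9 237.6] yaw 178.8 tilt-z [-0.005 -0.001 -1.   ] F [-0.3 -0.   1. ] grip 0.00 w 85.4mm
408,340.3,84,179 offset cm [-0.15  0.05 15.36] rot [-0.  -0.3 -0.2]
scene 272 176 c 483.3 -0.7 L165.1 W46.8 yaw(thick) 95.5deg slope 0.011 cross 0.012 z 88.9..94.3 med 91.7 n344 res 1.37
top 311 241 c 481.9 -6.6 L154.7 W44.8 yaw(thick) 95.6deg slope 0.001 cross 0.001 z 89.4..94.1 med 91.6 n593 res 1.30
```

Emit:
{"op": "step_arm", "data": {"plan": [{"offset":[0,0,4],"rot":[0,-0.3,-0.2],"gripper":8.5},{"offset":[-0.1,0,8],"rot":[0,-0.3,-0.2],"gripper":8.5},{"offset":[-0.1,0,12],"rot":[0,-0.3,-0.2],"gripper":8.5},{"offset":[-0.1,0,14.5],"rot":[0,-0.3,-0.2],"gripper":8.5},{"offset":[-0.1,0,15.5],"rot":[0,-0.3,-0.2],"gripper":8.5},{"offset":[-0.1,0,15.5],"rot":[0,-0.3,-0.2],"gripper":3.5},{"offset":[-0.1,0,15.5],"rot":[0,-0.3,-0.2],"gripper":3.5},{"offset":[-0.1,0,15.5],"rot":[0,-0.3,-0.2],"gripper":3.5},{"offset":[-0.1,0,15.5],"rot":[0,-0.3,-0.2],"gripper":3.5},{"offset":[-0.1,0,15.5],"rot":[0,-0.3,-0.2],"gripper":3.5},{"offset":[-0.1,0,15.5],"rot":[0,-0.3,-0.2],"gripper":3.5}]}}

```text
time_s: 13.55
eef_pos: [408.7, 340.8, 85.6]
ee_rot: [0.003, 0.008, 1.0, 0.001]
force: [-0.8, 1.0, 6.7]
grip_width: 0.516
grip_force: 51.9
```

```bash
python3 rel.py 408,340,240,179 482.6,-4.5,240,185.8
```

```text
t 13.6 pos [408.7 340.8  85.6] yaw 179.1 tilt-z [ 0.005  0.002 -1.   ] F [-0.8  1.   6.7] grip 51.90 w 44.1mm
408,340,240,179 offset cm [-1.000e-02 -4.000e-02 -1.544e+01] rot [0.1 0.3 0.1]
482.6,-4.5,240,185.8 offset cm [ -8.   -34.38 -15.47] rot [ 0.1  0.3 -6.7]
```

Emit:
{"op": "step_arm", "data": {"plan": [{"offset":[0,0,-4],"rot":[0,0,0],"gripper":3.5},{"offset":[0,0,-8],"rot":[0,0,0],"gripper":3.5},{"offset":[0,0,-12],"rot":[0,0,0],"gripper":3.5},{"offset":[0,0,-15.4],"rot":[0,0,0],"gripper":3.5},{"offset":[-8,-34.4,-15.4],"rot":[0,0,-6.8],"gripper":3.5},{"offset":[-8,-34.4,-15.4],"rot":[0,0,-6.8],"gripper":3.5},{"offset":[-8,-34.4,-15.4],"rot":[0,0,-6.8],"gripper":3.5},{"offset":[-8,-34.4,-15.4],"rot":[0,0,-6.8],"gripper":3.5},{"offset":[-8,-34.4,-15.4],"rot":[0,0,-6.8],"gripper":3.5},{"offset":[-8,-34.4,-15.4],"rot":[0,0,-6.8],"gripper":3.5},{"offset":[-8,-34.4,-15.4],"rot":[0,0,-6.8],"gripper":3.5},{"offset":[-8,-34.4,-15.4],"rot":[0,0,-6.8],"gripper":3.5}]}}

```text
time_s: 14.75
eef_pos: [483.2, -9.6, 238.6]
ee_rot: [0.002, -0.049, 0.999, -0.001]
force: [-0.2, 1.2, -0.3]
grip_width: 0.514
grip_force: 51.7
```

```bash
python3 rel.py 482.6,-4.5,179,185.8
```

```text
t 14.8 pos [483.2  -9.6 238.6] yaw -174.4 tilt-z [ 0.004 -0.001 -1.   ] F [-0.2  1.2 -0.3] grip 51.73 w 43.9mm
482.6,-4.5,179,185.8 offset cm [0.03 0.52 5.96] rot [-0.1  0.2 -0.2]
```

Emit:
{"op": "step_arm", "data": {"plan": [{"offset":[0,0.1,2.5],"rot":[0,0.2,-0.2],"gripper":3.5},{"offset":[0,0.1,4],"rot":[0,0.2,-0.2],"gripper":3.5},{"offset":[0,0.1,5],"rot":[0,0.2,-0.2],"gripper":3.5},{"offset":[0,0.1,5.4],"rot":[0,0.2,-0.2],"gripper":3.5},{"offset":[0,0.1,5.4],"rot":[0,0.2,-0.2],"gripper":3.5},{"offset":[0,0.1,5.4],"rot":[0,0.2,-0.2],"gripper":3.5}]}}

```text
time_s: 15.35
eef_pos: [482.7, -3.8, 184.6]
ee_rot: [-0.0, -0.054, 0.999, -0.0]
force: [0.2, 1.2, -0.5]
grip_width: 0.517
grip_force: 51.7
```

```bash
python3 rel.py 482.6,-4.5,178.5,185.8
```

```text
t 15.3 pos [482.7  -3.8 184.6] yaw -173.8 tilt-z [-0. -0. -1.] F [ 0.2  1.2 -0.5] grip 51.73 w 44.1mm
482.6,-4.5,178.5,185.8 offset cm [ 0.02 -0.06  0.61] rot [-0.  -0.   0.4]
```

Emit:
{"op": "step_arm", "data": {"plan": [{"offset":[0,0,0.4],"rot":[0,0,0.3],"gripper":3.5},{"offset":[0,0,0.6],"rot":[0,0,0.3],"gripper":3.5},{"offset":[0,0,0.6],"rot":[0,0,0.3],"gripper":3.5},{"offset":[0,0,0.6],"rot":[0,0,0.3],"gripper":3.5}]}}

```text
time_s: 15.75
eef_pos: [482.4, -3.9, 177.9]
ee_rot: [-0.001, -0.051, 0.999, 0.0]
force: [0.5, 0.7, -1.1]
grip_width: 0.521
grip_force: 51.7
```

```bash
python3 rel.py; python3 - <<'E'
from m import *
c,P,C=cam('scene'); cv2.imwrite('pics/s4.png',cv2.resize(cv2.cvtColor(c[110:250,210:370],cv2.COLOR_RGB2BGR),None,fx=4,fy=4))
E
```

```text
t 15.8 pos [482.4  -3.9 177.9] yaw -174.2 tilt-z [-0.001  0.    -1.   ] F [ 0.5  0.7 -1.1] grip 51.72 w 44.5mm
```

View pics/s4.png

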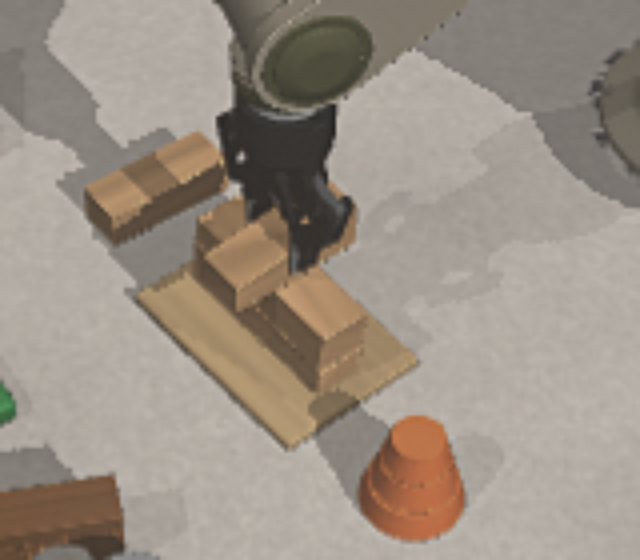

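The short wedge sits crosswise on the pair at crop (270,255). Releasing.

Emit:
{"op": "step_arm", "data": {"plan": [{"offset":[0,0,0],"rot":[0,0,0],"gripper":6.5},{"offset":[0,0,0],"rot":[0,0,0],"gripper":6.5},{"offset":[0,0,0],"rot":[0,0,0],"gripper":6.5},{"offset":[0,0,0],"rot":[0,0,0],"gripper":6.5},{"offset":[0,0,-3],"rot":[0,0,0],"gripper":6.5},{"offset":[0,0,-6],"rot":[0,0,0],"gripper":6.5},{"offset":[0,0,-10],"rot":[0,0,0],"gripper":7.5},{"offset":[0,0,-13],"rot":[0,0,0],"gripper":8.5},{"offset":[0,0,-13],"rot":[0,0,0],"gripper":8.5}]}}

```text
time_s: 16.7
eef_pos: [483.5, -4.1, 311.7]
ee_rot: [0.003, -0.051, 0.999, -0.001]
force: [0.2, 0.5, -0.1]
grip_width: 0.996
grip_force: 0.0
```

```bash
python3 rel.py 574.8,-367.7,300,67.7
```

```text
t 16.7 pos [483.5  -4.1 311.7] yaw -174.2 tilt-z [ 0.006 -0.002 -1.   ] F [ 0.2  0.5 -0.1] grip 0.00 w 85.1mm
574.8,-367.7,300,67.7 offset cm [ -5.37 -37.1    1.29] rot [  0.3   0.3 118.1]
```

Emit:
{"op": "step_arm", "data": {"plan": [{"offset":[-5.4,-37.1,1],"rot":[0,0,118],"gripper":8.5},{"offset":[-5.4,-37.1,1],"rot":[0,0,118],"gripper":8.5},{"offset":[-5.4,-37.1,1],"rot":[0,0,118],"gripper":8.5},{"offset":[-5.4,-37.1,1],"rot":[0,0,118],"gripper":8.5},{"offset":[-5.4,-37.1,1],"rot":[0,0,118],"gripper":8.5},{"offset":[-5.4,-37.1,1],"rot":[0,0,118],"gripper":8.5},{"offset":[-5.4,-37.1,1],"rot":[0,0,118],"gripper":8.5},{"offset":[-5.4,-37.1,1],"rot":[0,0,118],"gripper":8.5},{"offset":[-5.4,-37.1,1],"rot":[0,0,118],"gripper":8.5},{"offset":[-5.4,-37.1,1],"rot":[0,0,118],"gripper":8.5},{"offset":[-5.4,-37.1,1],"rot":[0,0,118],"gripper":8.5},{"offset":[-5.4,-37.1,1],"rot":[0,0,118],"gripper":8.5}]}}

```text
time_s: 17.9
eef_pos: [573.9, -367.6, 296.4]
ee_rot: [-0.001, 0.753, 0.658, -0.001]
force: [0.4, -0.0, -0.4]
grip_width: 0.993
grip_force: 0.0
```

```bash
python3 rel.py 574.8,-367.7,180,67.7; python3 - <<'E'
from m import *
for n in('scene','top'):
    c,P,C=cam(n); m=(abs(P[...,0]-484)<40)&(abs(P[...,1]+5)<60)&(P[...,2]>115)&(P[...,2]<145); v,u=np.argwhere(m)[m.sum()//2]
    block(c,P,u,v,zmin=108,show=n)
    m=(abs(P[...,0]-575)<10)&(abs(P[...,1]+368)<10)&(P[...,2]>25)&(P[...,2]<60)
    if m.any():
        v,u=np.argwhere(m)[m.sum()//2]; block(c,P,u,v,show=n)
E
```

```text
t 17.9 pos [ 573.9 -367.6  296.4] yaw 82.3 tilt-z [-0.003  0.001 -1.   ] F [ 0.4 -0.  -0.4] grip 0.00 w 84.8mm
574.8,-367.7,180,67.7 offset cm [-1.000e-02  1.200e-01  1.164e+01] rot [-0.2 -0.  14.6]
scene 277 169 c 482.8 -1.5 L122.1 W48.6 yaw(thick) -175.4deg slope 0.130 cross 0.012 z 120.8..137.7 med 128.8 n277 res 1.40
scene 200 131 c 575.6 -366.8 L123.9 W45.0 yaw(thick) -112.6deg slope 0.152 cross -0.008 z 26.9..46.0 med 35.8 n177 res 1.45
top 292 241 c 481.8 -5.6 L119.1 W45.0 yaw(thick) -175.5deg slope 0.128 cross 0.010 z 120.8..137.7 med 129.2 n483 res 1.32
top 416 210 c 579.0 -357.7 L92.6 W45.1 yaw(thick) -114.1deg slope 0.152 cross -0.004 z 27.7..42.9 med 35.8 n282 res 1.34
```

Emit:
{"op": "step_arm", "data": {"plan": [{"offset":[0,0.1,5],"rot":[0,0,14.5],"gripper":8.5},{"offset":[0,0.1,10],"rot":[0,0,14.5],"gripper":8.5},{"offset":[0,0.1,11.6],"rot":[0,0,14.5],"gripper":8.5},{"offset":[0,0.1,11.6],"rot":[0,0,14.5],"gripper":8.5},{"offset":[0,0.1,11.6],"rot":[0,0,14.5],"gripper":8.5}]}}

```text
time_s: 18.5
eef_pos: [575.1, -367.9, 182.6]
ee_rot: [0.0, 0.827, 0.562, -0.0]
force: [0.5, -0.7, 1.3]
grip_width: 0.996
grip_force: 0.0
```

```bash
python3 rel.py 574.8,-367.7,82,67.7
```

```text
t 18.5 pos [ 575.1 -367.9  182.6] yaw 68.4 tilt-z [-0.    -0.001 -1.   ] F [ 0.5 -0.7  1.3] grip 0.00 w 85.1mm
574.8,-367.7,82,67.7 offset cm [ 1.000e-02 -4.000e-02  1.006e+01] rot [-0.   0.1  0.7]
```

Emit:
{"op": "step_arm", "data": {"plan": [{"offset":[0,0,4],"rot":[0,0,0.6],"gripper":8.5},{"offset":[0,0,8],"rot":[0,0,0.6],"gripper":8.5},{"offset":[0,0,9.7],"rot":[0,0,0.6],"gripper":8.5},{"offset":[0,0,10],"rot":[0,0,0.6],"gripper":8.5},{"offset":[0,0,10],"rot":[0,0,0.6],"gripper":3.5},{"offset":[0,0,10],"rot":[0,0,0.6],"gripper":3.5},{"offset":[0,0,10],"rot":[0,0,0.6],"gripper":3.5},{"offset":[0,0,10],"rot":[0,0,0.6],"gripper":3.5},{"offset":[0,0,10],"rot":[0,0,0.6],"gripper":3.5},{"offset":[0,0,10],"rot":[0,0,0.6],"gripper":3.5}]}}

```text
time_s: 19.5
eef_pos: [575.4, -368.2, 84.0]
ee_rot: [0.001, 0.831, 0.556, -0.0]
force: [-0.1, 0.2, 8.4]
grip_width: 0.519
grip_force: 52.3
```

```bash
python3 rel.py
```

```text
t 19.5 pos [ 575.4 -368.2   84. ] yaw 67.6 tilt-z [ 0.001 -0.002 -1.   ] F [-0.1  0.2  8.4] grip 52.26 w 44.3mm
```

Emit:
{"op": "step_arm", "data": {"plan": [{"offset":[0,0,-5],"rot":[0,0,0],"gripper":3.5},{"offset":[0,0,-10],"rot":[0,0,0],"gripper":3.5},{"offset":[0,0,-15],"rot":[0,0,0],"gripper":3.5},{"offset":[0,0,-20],"rot":[0,0,-8],"gripper":3.5},{"offset":[0,0,-22],"rot":[0,0,-16],"gripper":3.5},{"offset":[0,0,-22],"rot":[0,0,-24],"gripper":3.5},{"offset":[0,0,-22],"rot":[0,0,-32],"gripper":3.5},{"offset":[0,0,-22],"rot":[0,0,-40],"gripper":3.5}]}}

```text
time_s: 20.3
eef_pos: [574.9, -367.5, 302.3]
ee_rot: [-0.0, 0.588, 0.809, -0.0]
force: [0.1, -0.0, -1.0]
grip_width: 0.517
grip_force: 52.3
```

```bash
python3 rel.py 492.7,-2.8,280,184.6,7.1
```

```text
t 20.3 pos [ 574.9 -367.5  302.3] yaw 107.9 tilt-z [-0.001 -0.    -1.   ] F [ 0.1 -0.  -1. ] grip 52.26 w 44.1mm
492.7,-2.8,280,184.6,7.1 offset cm [37.23  3.42  2.23] rot [  4.7   6.  -76.6]
```

Emit:
{"op": "step_arm", "data": {"plan": [{"offset":[37.2,3.4,2.2],"rot":[4.7,6,-76.6],"gripper":3.5},{"offset":[37.2,3.4,2.2],"rot":[4.7,6,-76.6],"gripper":3.5},{"offset":[37.2,3.4,2.2],"rot":[4.7,6,-76.6],"gripper":3.5},{"offset":[37.2,3.4,2.2],"rot":[4.7,6,-76.6],"gripper":3.5},{"offset":[37.2,3.4,2.2],"rot":[4.7,6,-76.6],"gripper":3.5},{"offset":[37.2,3.4,2.2],"rot":[4.7,6,-76.6],"gripper":3.5},{"offset":[37.2,3.4,2.2],"rot":[4.7,6,-76.6],"gripper":3.5},{"offset":[37.2,3.4,2.2],"rot":[4.7,6,-76.6],"gripper":3.5},{"offset":[37.2,3.4,2.2],"rot":[4.7,6,-76.6],"gripper":3.5},{"offset":[37.2,3.4,2.2],"rot":[4.7,6,-76.6],"gripper":3.5},{"offset":[37.2,3.4,2.2],"rot":[4.7,6,-76.6],"gripper":3.5},{"offset":[37.2,3.4,2.2],"rot":[4.7,6,-76.6],"gripper":3.5}]}}

```text
time_s: 21.5
eef_pos: [495.0, -3.3, 280.0]
ee_rot: [-0.062, -0.036, 0.997, -0.002]
force: [-0.6, -0.7, -1.7]
grip_width: 0.513
grip_force: 52.1
```

```bash
python3 rel.py 492.7,-2.8,217,184.6,7.1
```

```text
t 21.5 pos [495.   -3.3 280. ] yaw -175.9 tilt-z [-0.124 -0.008 -0.992] F [-0.6 -0.7 -1.7] grip 52.11 w 43.9mm
492.7,-2.8,217,184.6,7.1 offset cm [-0.56  0.07  6.28] rot [ 0.1 -0.  -0.5]
```

Emit:
{"op": "step_arm", "data": {"plan": [{"offset":[-0.3,0,3],"rot":[0,0,0],"gripper":3.5},{"offset":[-0.5,0,5],"rot":[0,0,0],"gripper":3.5},{"offset":[-0.6,0,6],"rot":[0,0,0],"gripper":3.5},{"offset":[-0.6,0,6.2],"rot":[0,0,0],"gripper":3.5},{"offset":[-0.6,0,6.2],"rot":[0,0,0],"gripper":3.5},{"offset":[-0.6,0,6.2],"rot":[0,0,0],"gripper":3.5},{"offset":[-0.6,0,6.2],"rot":[0,0,0],"gripper":3.5}]}}

```text
time_s: 22.2
eef_pos: [493.4, -2.9, 218.4]
ee_rot: [-0.062, -0.037, 0.997, -0.002]
force: [0.2, -0.1, -0.8]
grip_width: 0.52
grip_force: 52.1
```

```bash
python3 rel.py 492.7,-2.8,213.5,184.6,7.1;  python3 - <<'E'
from m import *
c,P,C=cam('scene'); cv2.imwrite('pics/s5.png',cv2.resize(cv2.cvtColor(c[110:250,210:370],cv2.COLOR_RGB2BGR),None,fx=4,fy=4))
E
```

```text
t 22.2 pos [493.4  -2.9 218.4] yaw -175.7 tilt-z [-0.123 -0.009 -0.992] F [ 0.2 -0.1 -0.8] grip 52.11 w 44.4mm
492.7,-2.8,213.5,184.6,7.1 offset cm [0.01 0.02 0.49] rot [ 0.1  0.  -0.3]
```

View pics/s5.png

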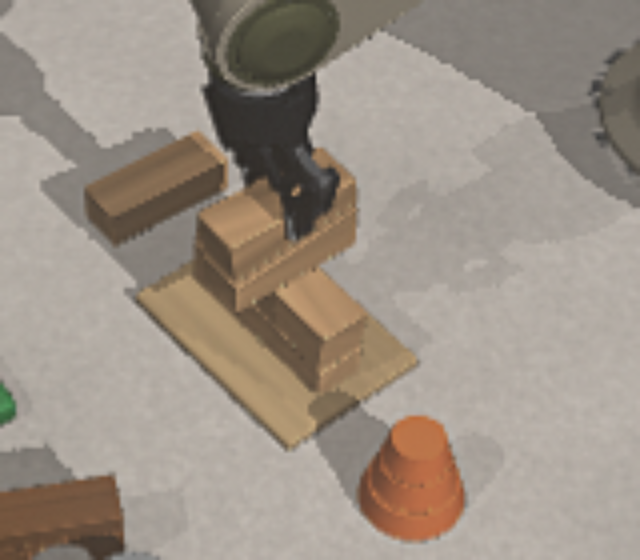

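The upper short wedge is aligned above its mate at crop (270,230), about 5 mm short of contact. I'll lower it the rest of the way.

Emit:
{"op": "step_arm", "data": {"plan": [{"offset":[0,0,0.3],"rot":[0,0,-0.2],"gripper":3.5},{"offset":[0,0,0.5],"rot":[0,0,-0.2],"gripper":3.5},{"offset":[0,0,0.5],"rot":[0,0,-0.2],"gripper":3.5},{"offset":[0,0,0.5],"rot":[0,0,-0.2],"gripper":3.5}]}}

```text
time_s: 22.65
eef_pos: [492.6, -2.9, 212.7]
ee_rot: [-0.062, -0.039, 0.997, -0.002]
force: [-0.2, 0.4, 0.5]
grip_width: 0.519
grip_force: 52.3
```

```bash
python3 rel.py 492.7,-2.8,213,184.6,7.1
```

```text
t 22.6 pos [492.6  -2.9 212.7] yaw -175.5 tilt-z [-0.124 -0.009 -0.992] F [-0.2  0.4  0.5] grip 52.28 w 44.3mm
492.7,-2.8,213,184.6,7.1 offset cm [-0.01  0.01 -0.03] rot [ 0.1 -0.  -0.1]
```

Just touching. Releasing and retreating.

Emit:
{"op": "step_arm", "data": {"plan": [{"offset":[0,0,0],"rot":[0,0,0],"gripper":6.5},{"offset":[0,0,0],"rot":[0,0,0],"gripper":6.5},{"offset":[0,0,0],"rot":[0,0,0],"gripper":6.5},{"offset":[0,0,0],"rot":[0,0,0],"gripper":6.5},{"offset":[0,0,-2],"rot":[0,0,0],"gripper":6.5},{"offset":[0,0,-5],"rot":[0,0,0],"gripper":6.5},{"offset":[0,0,-9],"rot":[0,0,0],"gripper":6.5},{"offset":[0,0,-12],"rot":[0,0,0],"gripper":8.5},{"offset":[10,0,-12],"rot":[0,0,0],"gripper":8.5},{"offset":[10,0,-12],"rot":[0,0,0],"gripper":8.5},{"offset":[10,0,-12],"rot":[0,0,0],"gripper":8.5},{"offset":[10,0,-12],"rot":[0,0,0],"gripper":8.5}]}}

```text
time_s: 23.85
eef_pos: [408.1, -9.7, 344.7]
ee_rot: [-0.061, -0.039, 0.997, -0.002]
force: [-0.1, 0.3, 0.6]
grip_width: 0.993
grip_force: 0.0
```

```bash
python3 rel.py; python3 - <<'E'
from m import *
for n in('scene','top'):
    c,P,C=cam(n)
    for lo,hi in((160,175),(85,98)):
        m=(abs(P[...,0]-484)<40)&(abs(P[...,1]+5)<80)&(P[...,2]>lo)&(P[...,2]<hi)
        q=P[m]; 
        if m.sum()>20:
            s=np.linalg.lstsq(np.c_[q[:,:2],np.ones(len(q))],q[:,2],rcond=None)[0]; print(n,lo,m.sum(),q.mean(0).round(1),'slopes',s[:2].round(3),cv2.minAreaRect(q[:,:2].astype(np.float32)))
    if n=='scene': cv2.imwrite('pics/s6.png',cv2.cvtColor(c,cv2.COLOR_RGB2BGR))
E
```

```text
t 23.9 pos [408.1  -9.7 344.7] yaw -175.5 tilt-z [-0.122 -0.009 -0.992] F [-0.1  0.3  0.6] grip 0.00 w 84.8mm
scene 160 304 [ 4.842e+02 -1.000e-01  1.667e+02] slopes [-0.011 -0.014] ((484.61346435546875, -1.414602279663086), (80.10974884033203, 50.92024612426758), 3.3085548877716064)
scene 85 237 [479.3  43.7  91.8] slopes [-0.01  -0.011] ((487.94598388671875, 4.940711975097656), (77.23489379882812, 154.0442657470703), 18.355249404907227)
top 160 199 [504.1  -5.  166.6] slopes [0.005 0.018] ((483.9150695800781, -3.3881282806396484), (43.9530029296875, 76.04278564453125), 89.4596939086914)
top 85 395 [486.1  -1.5  91.9] slopes [-0.015  0.004] ((481.9200439453125, -4.467231750488281), (44.312957763671875, 160.31532287597656), 5.6786932945251465)
```

View pics/s6.png

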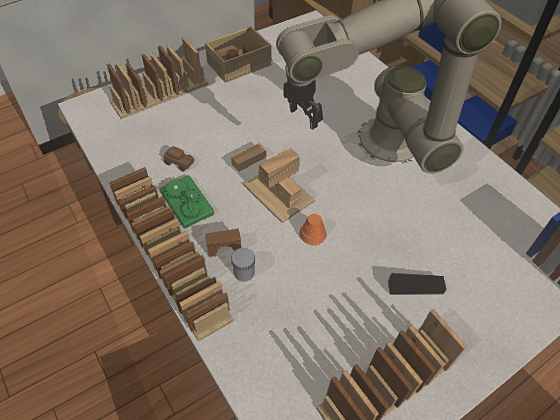

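The pier stands at px (280,180) with a level top at 166.7 mm (167 expected). The other toys are in place and the arm is clear.

```bash
python3 -c "
from rig import *
print(finish_job())"
```

```text
the job is handed in; nothing more can be done
None
```

I built the pier and handed the job in at about 24 s: both wedge pairs measured level and centred on the board (top at 166.7 mm against 167 expected), the other toys looked undisturbed in the last picture, and no verdict was returned.

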